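Tare the dial scale for the mixing beaker

TASK

Before paint is weighed out, tare the dial scale for the steel mixing beaker: stand the empty beaker upright on the scale's round pan, setting it down gently, then turn the zero knob until the bold zero mark of the dial lies under the tip of the pointer. Leave the beaker on the pan, let go of everything, and do not disturb the paint bottle, the stack of cups or the small canvas.

Things in the scene. Friction and masses are not known exactly. Their poses are not given: they have to be found in the camera images.
- beaker: Empty, straight, plain stainless-steel mixing beaker, the only metal vessel: 61 mm in diameter (65 mm over the rolled lip at the very top), 110 mm tall, wall 2.5 mm, open top, no handle, 0.12 to 0.22 kg. Stands upright on the table at the start. Origin at the centre of its underside, z up along its axis.
- scale: Mechanical dial scale (500 g), grey housing, fixed to the table; base 350 mm along its y, 220 mm along x; origin at the base's centre, on the table; z up. The low half (negative y) carries the round pan; the higher half (positive y, 160 mm wide) is the dial head: a flat ledge 105 mm high on its -x side bears the zero knob, and from there the face with the dial slopes down 20 degrees towards +x.
- pan_center (a point): Centre of the top face of the round flat steel weighing pan, 170 mm in diameter, 102 mm above the table when empty, at x 0, y -85 mm in the scale's frame. The pan sits on a damped spring: it sinks 2 mm per 100 g of load, straight down, which drives the pointer clockwise by 1.12 rad per 100 g. Axes parallel to the scale's.
- knob_grip (a point): Zero knob: black fluted round knob, 46 mm in diameter, 40 mm tall (from 109 to 149 mm above the table), axis vertical, on a flat 60 mm steel collar on the ledge (105 mm high). This point lies on the axis at gripping height, 135 mm above the table, at x -76, y 95 mm in the scale's frame; the point turns with the knob.
- zero_knob (a joint): Angle of the zero knob in rad, growing clockwise seen from above, stops at -0.3 and 3.4. It is geared 1:1 to the dial card: turning it clockwise turns the card with the zero mark clockwise by the same angle, seen from above. Light friction (about 0.06 N m) holds it where it is left. It does not move the pointer.
- dial_center (a point): Centre of the dial (black-rimmed, steel bezel 154 mm in diameter, clear window), at x 36, y 95 mm in the scale's frame, about 83 mm above the table. Fixed; its z axis is the outward normal of the sloping dial face, its x axis points down the slope, its y axis is the scale's y.
- pointer_tip (a point): Tip of the thin dark steel pointer, 60 mm from the dial's centre; the pointer has a short wide tail on the other side. It points up the slope with an empty pan and turns clockwise (seen from above) as the load grows; it settles in about half a second.
- zero_mark (a point): Zero mark of the cream dial card: bold black bar 5.5 mm wide with a dot at its inner end, followed clockwise by thin 10 g graduations (0.112 rad apart), an empty sector on its other side. Point on the bar, 60 mm from the dial's centre, in the plane of the pointer's tip: zeroed, the two points coincide. Once the beaker is on the pan the pointer stands 0.4 to 2.5 rad clockwise of the mark.
- paint_bottle: Bystander: blue paint bottle, 66 mm in diameter, 182 mm tall; origin at the centre of its underside.
- cup_stack: Bystander: stack of white plastic cups, 70 mm in diameter at the top, 119 mm tall; origin at the centre of its underside.
- canvas: Bystander: small box canvas with dried paint, lying flat, 200 by 150 by 18 mm; origin at the centre of its underside.
Mind the look-alikes: they are no part of the job. Leave any blue or yellow look-alike of the beaker alone.

How it is judged:
By the outcome, as a careful person would: the job done as asked, in the order asked, and still so for the second after the job is handed in, with the robot touching nothing.
It also fails if it takes over 54 s, if anything falls off the work surface, if the arm or the gripper's body presses on something with over 40 N, if the wrist force passes 120 N, or if a joint passes its speed limit or range.

ROBOT

A 6-joint arm with a two-finger parallel gripper is mounted at the origin on the work surface. World frame = base frame: x ahead of the robot, y to its left, z up, the work surface at z = 0. Lengths are in m, angles in rad, forces in N, time in s.
With the tool pointing down it reaches from about 0.25 to 0.775 m from the base axis. Payload 4 kg.
Tool frame: the origin (TCP) lies at the centre of the arm's flange, where the gripper is bolted on; the fingertips stand 199 mm ahead of it and the grasp point (between the pads) lies 180 mm ahead of it; z points along the fingers, y is the line along which they close (so a half turn about z gives the same grasp; the last joint's range is limited). The gripper opens to 94 mm and grips with 3 to 60 N. Pads are 16 mm wide; open, the fingers measure 119 mm over their backs; the gripper's body (75 mm by 177 mm) begins 78 mm behind the grasp point.
Start: joints at [-1.216, 0.087, 1.371, -0, 1.684, -0.103], TCP at [0.243, -0.493, 0.405] pointing down, gripper open.
Joint ranges: [-3.1, 3.1], [-0.76, 2.03], [0.27, 2.55], [-1.08, 4.22], [0.17, 2.65], [-2.57, 2.57]. Speed limits (rad/s): [2.79, 2.79, 3.14, 3.14, 3.14, 3.14].

INTERFACE

Orientations are given as [roll, pitch, yaw] about the fixed x, y, z axes, in that order (R = Rz(yaw) Ry(pitch) Rx(roll)).
In Python, from bench import robot, eyes, models gives the robot as it stands.
- The arm moves only by the tool step_arm, never from a script. Its argument "commands" is a list that holds one entry, the list of rows, each a list of 7 numbers: the shift along the tool's x, y, z in mm, then the turn, a rotation vector about the tool's x, y, z in rad, then the finger opening in mm, from 0 to 94. In form: [[[tx, ty, tz, wx, wy, wz, gripper], ...]]. A call has 1 to 20 rows; each row shifts and turns the commanded pose from where the row before left it, along the tool's axes as they then stand; what a row does not reach is not made up. A row lasts 1/8 s, in which the tool goes at most 62.5 mm and 10.7 degrees, less where a joint would pass 70% of its speed; a pose out of reach is approached as far as the arm can. A call is refused whole if a number of a shift passes 62.5 or a number of a turn 0.188, either way. A call with a gripper value outside its range is refused whole. The fingers move at their own pace and stop on an object; the grip force is fixed at half the most. Time passes only in rows, so rows that do not move let the fingers close. It gives the time, the measured TCP pose, the force, the opening and the grip force at its end, in the units of the state.
- robot.get_obs(): the state, without advancing time (a new reading comes with each control period).
- eyes.snapshot(name): name is "scene" or "top" or "wrist"; returns a dict with "color" (400x640x3 uint8, red, green, blue), "camera_matrix" (3x3 intrinsics, pixels), "eye" and "rotation" of the camera in the world; the wrist camera has in their place "tool_from_camera" (4x4, takes a point from camera to tool coordinates, whose origin is the TCP and whose axes are the flange's). Camera axes: x right, y up, looking along -z (the intrinsics and any distortion apply to the point x, -y, -z); pixel columns grow to the right and rows downward; lengths in m; the calibration is good to about 2 mm. A picture is of the moment at which its call begins: read the wrist's pose just before it. There is no depth.
- robot.close_job(): hands the job in; it is judged then, once.
Trained networks look in a picture, given as the dict that the camera call returned (one of the last four; its "shot" number tells which), for a name from the list of things; names that differ only in an ending like _2 or _b are one class to them, and where a whole thing is asked for, a point or a joint stands for the part that bears it (a point fixed in the world has none). Each returns a list of dicts, best first, with "confidence" (0 to 1); they miss things now and then, are a little off and sometimes report something else, mostly with a low value. They report only what shows in the picture. A call takes as long as a camera call. They do not tell look-alikes from the thing itself.
- models.masks_of(picture, query): "mask" (400x640 bool, what is visible of it) and "xy" ([column, row] in pixels, amid what is visible of it).
- models.tip_of(picture, query): "xy" ([column, row] in pixels: a listed point, or the origin of a listed thing).
The state is a dict: "time": time; "joint_positions": joint angles; "qvel": joint speeds; "joint_torque": joint torques, N m; "tool_pos": TCP position; "ee_rot": TCP orientation; "wrist_force": force on the tool from outside, world axes, zero at the start; "wrist_torque": the same for the moment, N m; "width": finger opening in m; "finger_force": force on a finger pad.
Only numpy, scipy, OpenCV 4.12 (cv2) and the standard library are available. Lean on these libraries where they do the work, as an engineer would, in place of code of your own. Each camera call takes 0.05 s, during which the arm holds its last target. There are 200 camera calls.

## Working session

There is one attempt and no reset: what is moved stays moved. The work goes in short steps, Python scripts to look and compute and a tool call to move; the robot and the scene stay as the last step left them, time stands still between calls to the robot, and variables do not carry over. Pictures are saved under pics/ and viewed, at most 10 in all, crops included, and the job is handed in when it is done.

Besides the shell and the picture viewer there is one more tool, called after "Call:" as name([rows], argument=value, ...), one row to a line, values as JSON. step_arm: Moves the arm, as the interface text tells. Its arguments: {"type":"object","properties":{"commands":{"type":"array"}},"required":["commands"]}

```bash
mkdir -p pics
cat > h.py <<'E'
import numpy as np, cv2
from bench import robot, eyes, models
def ray(p,xy):
    K=np.array(p["camera_matrix"]);u=np.linalg.inv(K)@np.array([xy[0],xy[1],1.])
    d=np.array(p["rotation"])@np.array([u[0],-u[1],-u[2]]);return np.array(p["eye"]),d
def onz(p,xy,z):
    e,d=ray(p,xy);return e+d*(z-e[2])/d[2]
def proj(p,X):
    c=np.array(p["rotation"]).T@(np.array(X)-np.array(p["eye"]));c=np.array([c[0],-c[1],-c[2]])
    q=np.array(p["camera_matrix"])@c;return q[:2]/q[2]
def save(p,n): cv2.imwrite("pics/"+n,cv2.cvtColor(p["color"],cv2.COLOR_RGB2BGR))
E
python3 - <<'E'
from h import *
print(robot.get_obs())
for n in("scene","top"):
    p=eyes.snapshot(n);save(p,n+".png");print(n,p.keys(),np.round(p["eye"],3),np.round(p["rotation"],3).tolist())
    Z=dict(beaker=0,scale=0,pan_center=.102,knob_grip=.135,dial_center=.083,pointer_tip=.1,zero_mark=.1,paint_bottle=0,cup_stack=0,canvas=0)
    for q,z in Z.items():
        for r in models.tip_of(p,q)[:3]: print(q,np.round(r["xy"],1),round(r["confidence"],2),np.round(onz(p,r["xy"],z),3))
E
```

```text
{'time': 0.0, 'joint_positions': array([-1.21609528e+00,  8.79206195e-02,  1.37224576e+00, -3.05275569e-05,
        1.68358937e+00, -1.03122181e-01]), 'qvel': array([-0.00016739, -0.00178709, -0.00130315, -0.0005285 , -0.00077001,
        0.0006898 ]), 'joint_torque': array([-9.10124945e-04, -3.40187967e+01, -3.02425039e+01,  7.18131778e-02,
        3.30057729e-02, -1.71739493e-04]), 'tool_pos': array([ 0.24303715, -0.49325604,  0.40352681]), 'ee_rot': array([-3.13943792e+00, -1.92488700e-04,  4.57819614e-01]), 'wrist_force': array([-0.2777526 , -0.28640298, -0.68877413]), 'wrist_torque': array([ 0.02261195, -0.0021184 , -0.00896016]), 'finger_force': 0.0, 'width': 0.09408526533005797}
scene dict_keys(['color', 'camera_matrix', 'eye', 'rotation', 'shot']) [1.319 0.533 0.866] [0.862, 0.015, 2.142]Traceback (most recent call last):
  File "<stdin>", line 7, in <module>
  File "h.py", line 7, in onz
    e,d=ray(p,xy);return e+d*(z-e[2])/d[2]
                                      ~^^^
IndexError: invalid index to scalar variable.
```

```bash
cat >> h.py <<'E'
from scipy.spatial.transform import Rotation as Ro
def fix(p):
    p=dict(p)
    if "rotation" in p and np.ndim(p["rotation"])==1: p["R0"]=p["rotation"]
    return p
def Rm(p):
    r=np.array(p["rotation"]); return Ro.from_euler("xyz",r).as_matrix() if r.ndim==1 else r
E
sed -i 's/np.array(p\["rotation"\])@/Rm(p)@/; s/np.array(p\["rotation"\]).T/Rm(p).T/; /^def fix/,/return p$/d' h.py
cat > look.py <<'E'
from h import *
import sys
tag=sys.argv[1]
for n in("scene","top"):
    p=eyes.snapshot(n);save(p,n+tag+".png");print(n,np.round(p["eye"],3),np.round(p["rotation"],3))
    Z=dict(beaker=0,scale=0,pan_center=.102,knob_grip=.135,dial_center=.083,pointer_tip=.1,zero_mark=.1,paint_bottle=0,cup_stack=0,canvas=0)
    for q,z in Z.items():
        for r in models.tip_of(p,q)[:3]: print(q,np.round(r["xy"],1),round(r["confidence"],2),np.round(onz(p,r["xy"],z),3))
E
python3 look.py 0
```

```text
scene [1.319 0.533 0.866] [0.862 0.015 2.142]
beaker [277.1 158.1] 0.94 [ 0.388 -0.286  0.   ]
beaker [216.4 168. ] 0.66 [ 0.56  -0.443  0.   ]
beaker [250.3 170.7] 0.64 [ 0.505 -0.322  0.   ]
scale [311.8 220.9] 0.82 [0.605 0.023 0.   ]
pan_center [284.  185.6] 0.91 [ 0.605 -0.079  0.102]
knob_grip [348.5 182.4] 0.59 [0.52  0.105 0.135]
dial_center [328.4 216.5] 0.66 [0.633 0.103 0.083]
dial_center [308.4 219.9] 0.37 [0.676 0.061 0.083]
pointer_tip [309.6 219.8] 0.53 [0.687 0.074 0.1  ]
pointer_tip [337.3 200. ] 0.46 [0.573 0.097 0.1  ]
zero_mark [343.5 203.9] 0.82 [0.578 0.122 0.1  ]
paint_bottle [202.5 199.2] 0.97 [ 0.716 -0.356  0.   ]
cup_stack [234.4 213.1] 0.91 [ 0.71  -0.214  0.   ]
canvas [463.2 291.4] 0.64 [0.614 0.513 0.   ]
top [0.392 0.043 1.198] [ 0.154  0.011 -1.572]
beaker [466.6 201.1] 0.86 [ 0.559 -0.415  0.   ]
beaker [436.3 215.7] 0.56 [ 0.511 -0.314  0.   ]
scale [338.5 187.4] 0.56 [0.606 0.005 0.   ]
pan_center [361.6 181. ] 0.64 [ 0.607 -0.062  0.102]
knob_grip [303.5 205.4] 0.5 [0.528 0.112 0.135]
dial_center [306.5 173.8] 0.78 [0.634 0.107 0.083]
zero_mark [301.8 189.9] 0.92 [0.58 0.12 0.1 ]
paint_bottle [448.9 154.9] 0.8 [ 0.715 -0.366  0.   ]
cup_stack [404. 154.] 0.78 [ 0.719 -0.216  0.   ]
canvas [182.8 183.8] 0.79 [0.619 0.525 0.   ]
```

View pics/scene0.png

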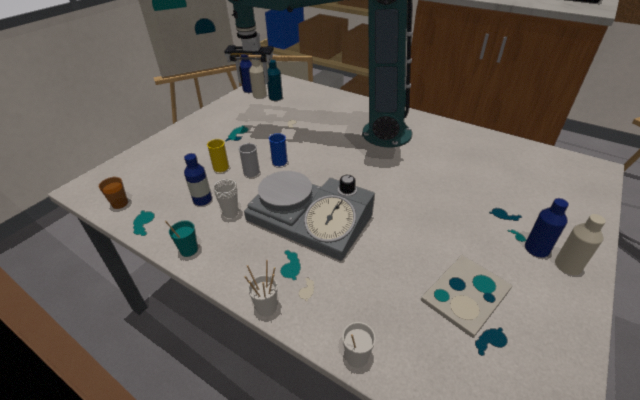

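View pics/top0.png

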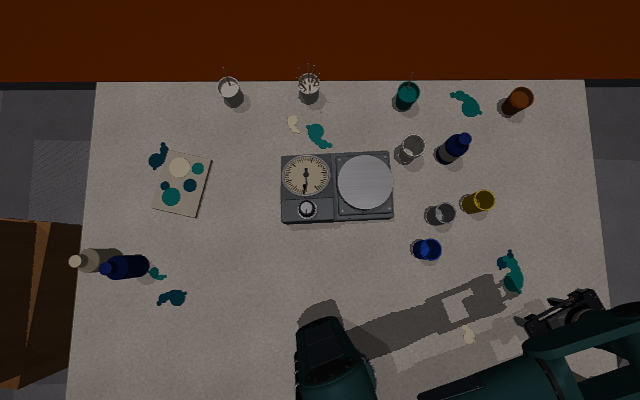

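The only grey steel vessel is at scene (250,160) and top (440,214), about (0.508, -0.318). Its blue look-alike is at top (427,249) and the yellow one at (478,201). The scale is roughly axis-aligned, with its knob at top (307,208). I'll move above the beaker.

Call:
step_arm([
  [[35,-4.4,0,0,0,0,94],[35,-4.4,0,0,0,0,94],[35,-4.4,0,0,0,0,94],[35,-4.4,0,0,0,0,94],[35,-4.4,0,0,0,0,94],[35,-4.4,0,0,0,0,94],[35,-4.4,0,0,0,0,94],[35,-4.4,0,0,0,0,94],[35,-4.4,0,0,0,0,94],[0,0,0,0,0,0,94],[0,0,0,0,0,0,94]],
])

```text
time: 2.58
tool_pos: [0.5079, -0.3188, 0.4046]
ee_rot: [3.142, 0.001, 0.458]
wrist_force: [0.6, -0.4, 0.3]
width: 0.0939
finger_force: 0.0
```

```bash
cat >> h.py <<'E'
def wrist():
    o=robot.get_obs();p=eyes.snapshot("wrist")
    T=np.eye(4);T[:3,:3]=Ro.from_euler("xyz",o["ee_rot"]).as_matrix();T[:3,3]=o["tool_pos"]
    W=T@np.array(p["tool_from_camera"]);p=dict(p);p["eye"]=W[:3,3];p["rotation"]=W[:3,:3];return o,p
def say(o): print("t",round(float(o["time"]),2),"pos",np.round(o["tool_pos"],4),"rpy",np.round(o["ee_rot"],4),"F",np.round(o["wrist_force"],1),"w",round(float(o["width"]),4),"ff",np.round(o["finger_force"],1),"q",np.round(o["joint_positions"],2))
E
python3 - <<'E'
from h import *
o,p=wrist();say(o);save(p,"w1.png");print(np.round(p["tool_from_camera"],3).tolist(),[k for k in p])
for q,z in(("beaker",0),("beaker",0.11)):
    for r in models.tip_of(p,q): print(q,np.round(r["xy"],1),round(r["confidence"],2),np.round(onz(p,r["xy"],z),4))
for r in models.masks_of(p,"beaker"):
    y,x=np.nonzero(r["mask"]);print("mask",r["confidence"],x.min(),x.max(),y.min(),y.max())
E
```

```text
t 2.58 pos [ 0.5079 -0.3188  0.4046] rpy [3.1416e+00 8.0000e-04 4.5780e-01] F [ 0.6 -0.4  0.3] w 0.0939 ff 0.0 q [-0.65  0.2   1.25 -0.    1.7   0.46]
[[-0.0, 0.971, 0.238, 0.069], [1.0, 0.0, -0.001, 0.0], [-0.001, 0.238, -0.971, 0.02], [0.0, 0.0, 0.0, 1.0]] ['color', 'camera_matrix', 'tool_from_camera', 'shot', 'eye', 'rotation']
beaker [241.3 235.2] 0.61 [ 0.4003 -0.2616 -0.    ]
beaker [318.2 172.6] 0.6 [ 0.5123 -0.3125  0.    ]
beaker [416.1 187.9] 0.55 [ 0.5474 -0.4253  0.    ]
beaker [241.3 235.2] 0.61 [ 0.4488 -0.2693  0.11  ]
beaker [318.2 172.6] 0.6 [ 0.5288 -0.3056  0.11  ]
beaker [416.1 187.9] 0.55 [ 0.5538 -0.3862  0.11  ]
mask 0.88 395 492 165 249
mask 0.74 278 352 150 231
mask 0.72 182 266 213 297
```

View pics/w1.png

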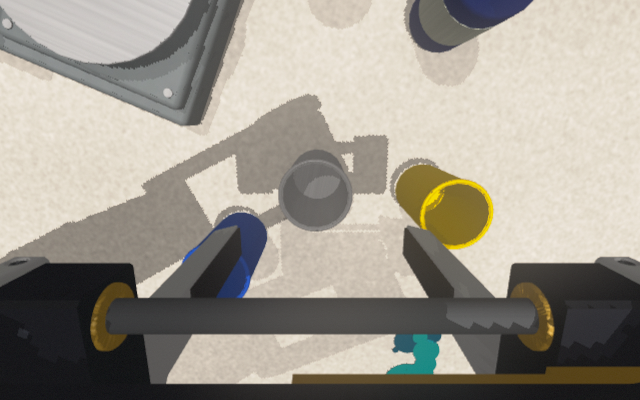

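The view shows the steel beaker centred at about (316,195), between the fingers. The blue one is on the left at (225,255) and the yellow one on the right at (455,213).

Run:
```python
from h import *
o,p=wrist()
c=onz(p,(315.5,194.5),.11);print(c, [np.round(onz(p,q,.11),3) for q in((278,195),(352,195))])
R=Ro.from_euler("xyz",o["ee_rot"]).as_matrix()
for t in(c,np.array([.5123,-.3125,0])): print("tool delta mm",np.round(1000*R.T@(t-o["tool_pos"]),1))
for n in("scene","top"):
    s=eyes.snapshot(n)
    for X in [(*c[:2],.0),(*c[:2],.11)]: print(n,np.round(proj(s,X),1))
    for r in models.masks_of(s,"beaker"):
        y,x=np.nonzero(r["mask"]);print("mask",round(r["confidence"],2),x.min(),x.max(),y.min(),y.max())
    # scale pose: project hypothesised outline corners vs mask
    m=models.masks_of(s,"scale")[0];cs,_=cv2.findContours(m["mask"].astype(np.uint8),0,2);k=max(cs,key=cv2.contourArea)
    print(m["confidence"],cv2.minAreaRect(k),cv2.approxPolyDP(cv2.convexHull(k),4,True)[:,0].tolist())
    for r in models.masks_of(s,"pan_center")[:1]:print("pan ell",cv2.fitEllipse(max(cv2.findContours(r["mask"].astype(np.uint8),0,2)[0],key=cv2.contourArea)))
    for r in models.masks_of(s,"knob_grip")[:1]:print("knob ell",cv2.fitEllipse(max(cv2.findContours(r["mask"].astype(np.uint8),0,2)[0],key=cv2.contourArea)))
```

```text
[ 0.51051222 -0.31235933  0.11      ] [array([ 0.496, -0.284,  0.11 ]), array([ 0.524, -0.341,  0.11 ])]
tool delta mm [  5.9  -5.  294.9]
tool delta mm [  7.5  -4.1 404.9]
scene [251.3 172.3]
scene [247.2 147.6]
mask 0.76 207 228 139 172
mask 0.6 239 259 143 176
mask 0.56 269 287 133 165
0.63 ((312.0376281738281, 203.41058349609375), (119.52156066894531, 82.60763549804688), 22.833654403686523) [[260, 182], [279, 171], [351, 175], [374, 193], [372, 215], [340, 260], [246, 220], [244, 211]]
pan ell ((284.7091369628906, 187.6397247314453), (34.243873596191406, 53.766624450683594), 84.62893676757812)
knob ell ((347.3313903808594, 183.49986267089844), (15.31324577331543, 17.795940399169922), 175.5438690185547)
top [435.9 215.7]
top [446.7 212.1]
mask 0.85 427 445 203 225
mask 0.63 413 439 239 260
mask 0.22 152 212 151 217
0.85 ((335.99652099609375, 187.09246826171875), (68.97273254394531, 112.81837463378906), 87.35746002197266) [[388, 152], [392, 217], [282, 221], [282, 156]]
pan ell ((365.1163330078125, 181.4252166748047), (52.87495422363281, 54.64165115356445), 131.9088134765625)
knob ell ((306.52471923828125, 207.8474884033203), (16.500883102416992, 17.2916316986084), 165.1898651123047)
```

Call:
step_arm([
  [[6.5,-4.5,0,0,0,0,94],[0,0,30,0,0,0,94],[0,0,40,0,0,0,94],[0,0,40,0,0,0,94],[0,0,25,0,0,0,94],[0,0,15,0,0,0,94],[0,0,0,0,0,0,94],[0,0,0,0,0,0,70],[0,0,0,0,0,0,50],[0,0,0,0,0,0,50],[0,0,0,0,0,0,50],[0,0,0,0,0,0,50]],
])

```text
time: 4.82
tool_pos: [0.5121, -0.3116, 0.2553]
ee_rot: [3.141, -0.0, 0.458]
wrist_force: [-0.6, 1.4, 3.7]
width: 0.0602
finger_force: 29.7
```

Run:
```python
from h import *
say(robot.get_obs())
s=eyes.snapshot("top")
print("pan top",onz(s,(365.1,181.4),.102),"knob",onz(s,(306.5,207.8),.145))
s=eyes.snapshot("scene")
print("pan scene",onz(s,(284.7,187.6),.102),"knob",onz(s,(347.3,183.5),.13))
```

```text
t 4.83 pos [ 0.5121 -0.3116  0.2553] rpy [ 3.1413e+00 -5.0000e-04  4.5780e-01] F [-0.6  1.4  3.7] w 0.0602 ff 29.7 q [-0.64  0.27  1.46  0.    1.41  0.47]
pan top [ 0.60566132 -0.07256355  0.102     ] knob [0.52003933 0.10280883 0.145     ]
pan scene [ 0.61138044 -0.07133738  0.102     ] knob [0.52142428 0.10142825 0.13      ]
```

Call:
step_arm([
  [[0,0,-20,0,0,0,50],[0,0,-45,0,0,0,50],[0,0,-50,0,0,0,50],[0,0,-35,0,0,0,50],[16,-14.5,0,0,0,0,50],[32,-29,0,0,0,0,50],[36,-33,0,0,0,0,50],[36,-33,0,0,0,0,50],[36,-33,0,0,0,0,50],[24,-22,0,0,0,0,50],[12,-9.5,0,0,0,0,50],[0,0,0,0,0,0,50],[0,0,0,0,0,0,50],[0,0,0,0,0,0,50]],
])

```text
time: 6.68
tool_pos: [0.607, -0.072, 0.4046]
ee_rot: [3.141, 0.0, 0.456]
wrist_force: [0.8, -0.1, -2.2]
width: 0.0602
finger_force: 29.7
```

Run:
```python
from h import *
o,p=wrist();say(o);save(p,"w2.png")
for q,z in(("pan_center",.102),("knob_grip",.135),("dial_center",.083),("zero_mark",.1),("pointer_tip",.1)):
    for r in models.tip_of(p,q)[:2]: print(q,np.round(r["xy"],1),round(r["confidence"],2),np.round(onz(p,r["xy"],z),4))
s=eyes.snapshot("scene");save(s,"s2.png")
im=cv2.vconcat([cv2.imread("pics/w2.png"),cv2.resize(cv2.imread("pics/s2.png")[60:300,160:480],(640,480))])
cv2.imwrite("pics/c2.png",cv2.resize(im,(436,600),interpolation=cv2.INTER_AREA))
```

```text
t 6.67 pos [ 0.607  -0.072   0.4046] rpy [3.1413e+00 3.0000e-04 4.5590e-01] F [ 0.8 -0.1 -2.2] w 0.0602 ff 29.7 q [-0.21  0.22  1.21 -0.    1.7   0.9 ]
pan_center [110.  139.4] 0.38 [0.5751 0.111  0.102 ]
knob_grip [ 76.8 209.8] 0.85 [0.522  0.1001 0.135 ]
dial_center [149.8  77.4] 0.87 [0.6348 0.1064 0.083 ]
zero_mark [108.5 140.1] 0.9 [0.5733 0.1131 0.1   ]
pointer_tip [119.5 140.5] 0.83 [0.5771 0.1046 0.1   ]
```

View pics/c2.png

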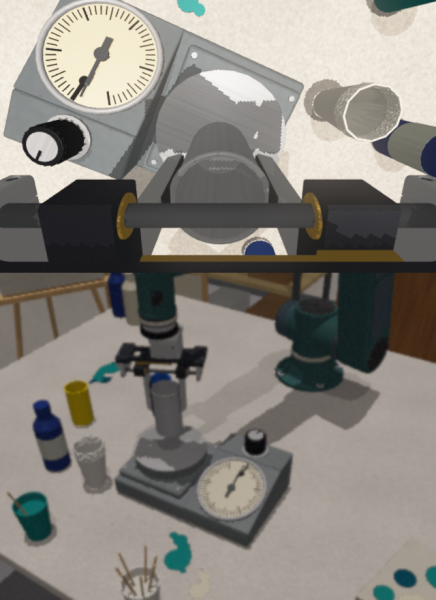

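The beaker is held upright above the pan: it is at (215,185) in the upper crop, and over the pan in the lower one. The dial and knob are clear. I'll lower it gently.

Call:
step_arm([
  [[0,0,15,0,0,0,50],[0,0,15,0,0,0,50],[0,0,8,0,0,0,50],[0,0,4,0,0,0,50],[0,0,2,0,0,0,50],[0,0,1.5,0,0,0,50],[0,0,1,0,0,0,50],[0,0,1,0,0,0,50],[0,0,1,0,0,0,50],[0,0,1,0,0,0,50],[0,0,0,0,0,0,50],[0,0,0,0,0,0,50]],
])

```text
time: 8.52
tool_pos: [0.6074, -0.0708, 0.3554]
ee_rot: [3.141, -0.0, 0.458]
wrist_force: [0.1, -0.5, -1.2]
width: 0.0599
finger_force: 29.7
```

```bash
cat > dial.py <<'E'
from h import *
# angle of tip & mark about dial centre from a picture; clockwise-from-above angle, using plane of dial
def ang(p,yaw=.05,c=np.array([.634,.1065,.083])):
    xs=np.array([np.cos(yaw),np.sin(yaw),0]);ys=np.array([-np.sin(yaw),np.cos(yaw),0]);z=np.array([0,0,1.])
    a=np.radians(20);dx=xs*np.cos(a)-z*np.sin(a);n=xs*np.sin(a)+z*np.cos(a)
    out={}
    for q in("pointer_tip","zero_mark","dial_center"):
        for r in models.tip_of(p,q)[:2]:
            e,d=ray(p,r["xy"]);X=e+d*((c-e)@n)/(d@n)-c;u,v=X@dx,X@ys
            print(q,np.round(r["xy"],1),round(r["confidence"],2),"u,v mm",np.round([1e3*u,1e3*v],1),"cw from up-slope",round(float(np.arctan2(v,-u)),3))
E
python3 - <<'E'
from dial import *
o,p=wrist();say(o);ang(p);s=eyes.snapshot("scene");ang(s);ang(eyes.snapshot("top"))
E
```

```text
t 8.53 pos [ 0.6074 -0.0708  0.3554] rpy [ 3.1412e+00 -4.0000e-04  4.5780e-01] F [ 0.1 -0.5 -1.2] w 0.0599 ff 29.7 q [-0.21  0.24  1.3  -0.    1.61  0.9 ]
pointer_tip [22.9 74.4] 0.77 u,v mm [-28.3  53.3] cw from up-slope 1.082
zero_mark [ 67.8 143.2] 0.71 u,v mm [-60.6   6.5] cw from up-slope 0.108
zero_mark [502.  160.1] 0.4 u,v mm [  60.4 -299.3] cw from up-slope -1.77
dial_center [117.8  68.9] 0.74 u,v mm [ 2.  -0.1] cw from up-slope -3.102
pointer_tip [348.9 219.3] 0.65 u,v mm [-15.9  56.7] cw from up-slope 1.298
zero_mark [339.7 200.5] 0.89 u,v mm [-62.2   3.5] cw from up-slope 0.056
dial_center [331.6 215.2] 0.66 u,v mm [-8.5  3.6] cw from up-slope 0.398
zero_mark [301.8 191.3] 0.7 u,v mm [-61.7  16.1] cw from up-slope 0.255
zero_mark [338.4 188.5] 0.57 u,v mm [-58.5 -95.1] cw from up-slope -1.019
dial_center [305.7 172. ] 0.83 u,v mm [6.8 2.8] cw from up-slope 2.748
```

Contact is made: the pointer has turned by about 1.1 rad and most of the weight is on the pan. I'll go 1 mm more, release and retreat.

Call:
step_arm([
  [[0,0,0.7,0,0,0,50],[0,0,0,0,0,0,50],[0,0,0,0,0,0,64],[0,0,0,0,0,0,74],[0,0,0,0,0,0,84],[0,0,0,0,0,0,94],[0,0,0,0,0,0,94],[0,0,-15,0,0,0,94],[0,0,-35,0,0,0,94],[0,0,-45,0,0,0,94],[0,0,-40,0,0,0,94],[0,0,-15,0,0,0,94],[0,0,0,0,0,0,94],[0,0,0,0,0,0,94]],
])

```text
time: 10.88
tool_pos: [0.6075, -0.0708, 0.5021]
ee_rot: [-3.139, 0.003, 0.458]
wrist_force: [-0.1, 0.0, -0.1]
width: 0.0939
finger_force: 0.0
```

Run:
```python
from dial import *
o,p=wrist();say(o);save(p,"w3.png");ang(p);s=eyes.snapshot("scene");ang(s);ang(eyes.snapshot("top"))
for r in models.tip_of(p,"knob_grip")[:1]:print(r["confidence"],onz(p,r["xy"],.135))
for r in models.tip_of(p,"beaker")[:1]:print(r["confidence"],onz(p,r["xy"],.099))
for r in models.masks_of(p,"knob_grip")[:1]:print("knob ell",cv2.fitEllipse(max(cv2.findContours(r["mask"].astype(np.uint8),0,2)[0],key=cv2.contourArea)))
```

```text
t 10.88 pos [ 0.6075 -0.0708  0.5021] rpy [-3.1393e+00  3.1000e-03  4.5780e-01] F [-0.1  0.  -0.1] w 0.0939 ff 0.0 q [-0.21  0.23  1.01 -0.    1.9   0.9 ]
pointer_tip [146.2  69.5] 0.84 u,v mm [-2.8 55.9] cw from up-slope 1.52
dial_center [322.7 180.2] 0.38 u,v mm [ -40.6 -177.7] cw from up-slope -1.346
pointer_tip [349.2 224.9] 0.5 u,v mm [ 0.  65.4] cw from up-slope 1.571
zero_mark [342.7 202.2] 0.87 u,v mm [-60.4  14.5] cw from up-slope 0.236
dial_center [327.7 219.5] 0.67 u,v mm [ 8.6 -0.6] cw from up-slope -3.072
zero_mark [303.8 189.8] 0.91 u,v mm [-56.8   9.9] cw from up-slope 0.173
dial_center [305.5 172. ] 0.77 u,v mm [6.8 3.4] cw from up-slope 2.675
dial_center [303.3 190.6] 0.46 u,v mm [-59.5  11.5] cw from up-slope 0.191
0.86 [ 0.60773532 -0.07656458  0.099     ]
knob ell ((144.1012725830078, 184.4413604736328), (46.035728454589844, 60.27494812011719), 76.83865356445312)
```

View pics/w3.png

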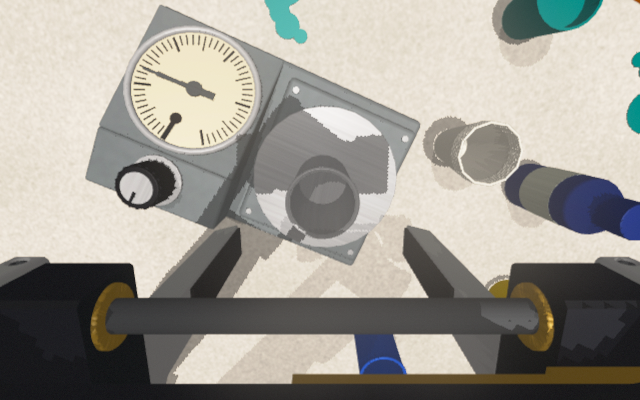

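The beaker stands upright in the middle of the pan, base (323,183), and the gripper is free. The pointer tip is at about (146,70), the zero mark's bar at (168,132) with its dot at (176,118), and the knob's top at (137,189).

Run:
```python
from dial import *
o,p=wrist()
print("knob top",onz(p,(136.5,188.5),.149), "mask mid",onz(p,(144.1,184.4),.135))
for s in(eyes.snapshot("top"),eyes.snapshot("scene")):
    for r in models.tip_of(s,"knob_grip")[:1]:print(r["confidence"],onz(s,r["xy"],.135))
yaw=.05;xs=np.array([np.cos(yaw),np.sin(yaw),0]);ys=np.array([-np.sin(yaw),np.cos(yaw),0]);z=np.array([0,0,1.]);a=np.radians(20);dx=xs*np.cos(a)-z*np.sin(a);n=xs*np.sin(a)+z*np.cos(a)
c=onz(p,(198,90),.083);print("dial",c)
for q in((147,70),(168,132)):
    e,d=ray(p,q);X=e+d*((c-e)@n)/(d@n)-c;print(q,X@dx,X@ys,np.arctan2(X@ys,-(X@dx)))
R=Ro.from_euler("xyz",o["ee_rot"]).as_matrix()
print(np.round(1e3*R.T@(np.array([.522,.102,.321])-o["tool_pos"]),1))
```

```text
knob top [0.52095603 0.10095144 0.149     ] mask mid [0.52270827 0.10094697 0.135     ]
0.55 [0.52479689 0.10924777 0.135     ]
0.74 [0.51740992 0.10315407 0.135     ]
dial [0.63491283 0.10234859 0.083     ]
(147, 70) -0.0024401299810745745 0.060007199622197006 1.5301547643745403
(168, 132) -0.05896648818672385 0.009725626735613476 0.16346315938585745
[  -0.2 -192.7  183.5]
```

Call:
step_arm([
  [[0,-20,0,0,0,0,80],[0,-40,0,0,0,0,70],[0,-45,0,0,0,0,70],[0,-45,0,0,0,0,70],[-1,-30,0,0,0,0,70],[0,-12.6,0,0,0,0,70],[0,0,20,0,0,-0.147,70],[0,0,35,0,0,-0.147,70],[0,0,35,0,0,-0.147,70],[0,0,20,0,0,0,70],[0,0,0,0,0,0,70],[0,0,0,0,0,0,70]],
])

```text
time: 13.38
tool_pos: [0.5215, 0.1015, 0.3956]
ee_rot: [3.14, -0.001, 0.898]
wrist_force: [0.1, 0.1, 0.8]
width: 0.07
finger_force: 0.0
```

Run:
```python
from dial import *
o,p=wrist();say(o);save(p,"w4.png");ang(p)
for r in models.tip_of(p,"knob_grip")[:1]:print(r["xy"],r["confidence"],onz(p,r["xy"],.135))
for r in models.masks_of(p,"knob_grip")[:1]:
    y,x=np.nonzero(r["mask"]);print("knob mask",r["confidence"],x.min(),x.max(),y.min(),y.max(),r["xy"])
print("expected knob px",proj(p,(.5215,.1015,.149)),proj(p,(.5215,.1015,.135)))
```

```text
t 13.38 pos [0.5215 0.1015 0.3956] rpy [ 3.1402e+00 -1.1000e-03  8.9840e-01] F [0.1 0.1 0.8] w 0.07 ff 0.0 q [ 0.09  0.05  1.43 -0.    1.66  0.76]
pointer_tip [374.5  56.1] 0.82 u,v mm [-0.2 60.6] cw from up-slope 1.567
zero_mark [366.  154.4] 0.77 u,v mm [-61.5   6.4] cw from up-slope 0.103
dial_center [422.7 109. ] 0.68 u,v mm [4.8 0.3] cw from up-slope 3.086
[319.1, 211.1] 0.69 [0.52121418 0.10293243 0.135     ]
knob mask 0.59 288 353 178 248 [319.3, 210.5]
expected knob px [320.54552535 217.67808529] [320.57206464 212.29416327]
```

View pics/w4.png

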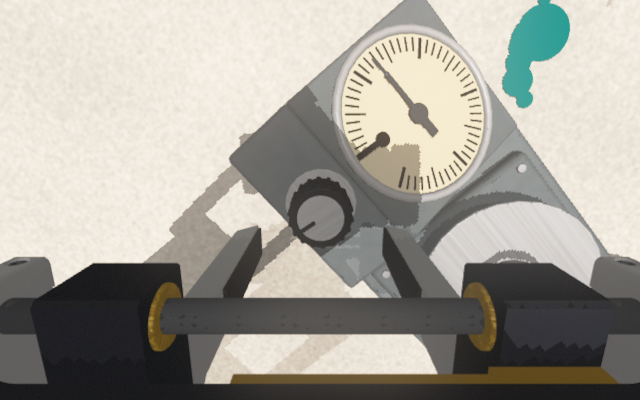

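The knob is at (320,212), centred between the fingers. The pointer tip is at (374,56) and the mark at (366,154). I'll go down, grip, and turn 1.26 rad clockwise as a first stage.

Call:
step_arm([
  [[0,0,20,0,0,0,70],[0,0,30,0,0,0,70],[0,0,17,0,0,0,70],[0,0,8,0,0,0,70],[0,0,0,0,0,0,60],[0,0,0,0,0,0,40],[0,0,0,0,0,0,40],[0,0,0,0,0,0,40],[0,0,0,0,0,0.09,40],[0,0,0,0,0,0.15,40],[0,0,0,0,0,0.18,40],[0,0,0,0,0,0.18,40],[0,0,0,0,0,0.18,40],[0,0,0,0,0,0.18,40],[0,0,0,0,0,0.15,40],[0,0,0,0,0,0.1,40],[0,0,0,0,0,0.05,40],[0,0,0,0,0,0,40],[0,0,0,0,0,0,40]],
])

```text
time: 16.05
tool_pos: [0.5213, 0.1013, 0.3206]
ee_rot: [3.141, -0.001, -0.361]
wrist_force: [-1.4, -0.8, 6.8]
width: 0.0455
finger_force: 30.0
```

Run:
```python
from dial import *
o,p=wrist();say(o);save(p,"w5.png");ang(p)
cv2.imwrite("pics/c5.png",cv2.resize(cv2.imread("pics/w5.png"),(800,500),interpolation=2))
```

```text
t 16.05 pos [0.5213 0.1013 0.3206] rpy [ 3.1411e+00 -1.5000e-03 -3.6060e-01] F [-1.4 -0.8  6.8] w 0.0455 ff 30.0 q [ 0.09  0.08  1.55 -0.    1.51  2.02]
pointer_tip [166.7 107.6] 0.85 u,v mm [-4.  59.8] cw from up-slope 1.505
dial_center [251.   60.2] 0.93 u,v mm [ 0.5 -1.3] cw from up-slope -1.902
```

View pics/c5.png

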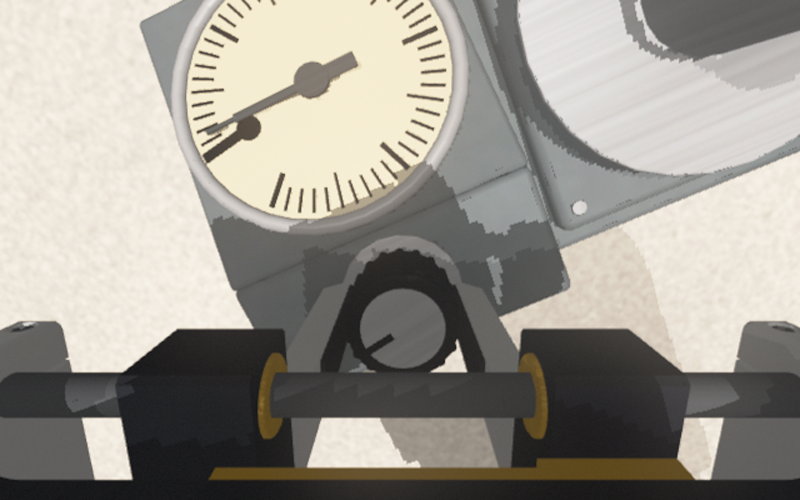

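The pointer's tip is at (207,133) and the mark's bar at (206,158), about 0.17 rad behind it. I'll rectify the dial plane for a precise value.

```bash
cat > rect.py <<'E'
from dial import *
def rect(p,name,yaw=.05,c=np.array([.634,.1025,.083])):
    xs=np.array([np.cos(yaw),np.sin(yaw),0]);ys=np.array([-np.sin(yaw),np.cos(yaw),0]);z=np.array([0,0,1.]);a=np.radians(20);dx=xs*np.cos(a)-z*np.sin(a)
    # image: up = up-slope (-dx), right = +ys (so clockwise stays clockwise seen from above)
    w=[(-.08,-.08),(.08,-.08),(.08,.08),(-.08,.08)]
    src=np.float32([proj(p,c+dx*u+ys*v) for u,v in w]);dst=np.float32([((v+.08)*3750,(u+.08)*3750) for u,v in w])
    im=cv2.warpPerspective(p["color"],cv2.getPerspectiveTransform(src,dst),(600,600),flags=cv2.INTER_CUBIC)
    cv2.imwrite("pics/"+name,cv2.cvtColor(im,cv2.COLOR_RGB2BGR));return im
E
python3 - <<'E'
from rect import *
o,p=wrist();rect(p,"r5.png")
E
```

```text
(no output)
```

View pics/r5.png

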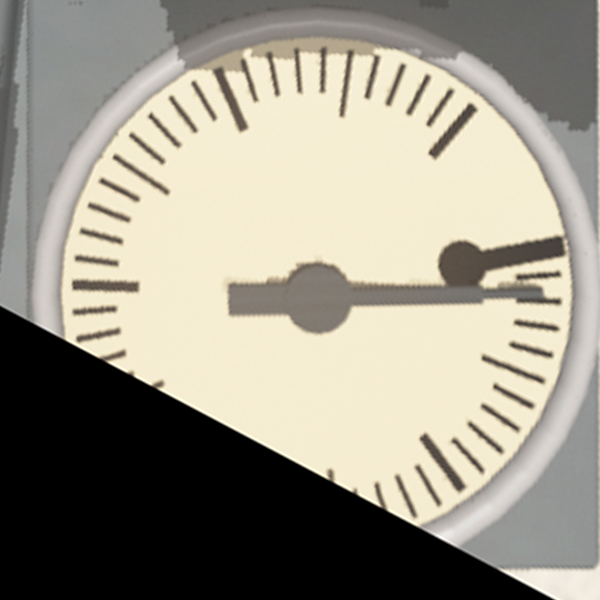

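The rectified dial shows the pointer direction from the hub (319,297) to the tip (542,293) at -0.018 rad. The mark's bar outer end is at (562,244), about -0.21 rad. That leaves about 0.195 rad to turn.

Call:
step_arm([
  [[0,0,0,0,0,0.08,40],[0,0,0,0,0,0.08,40],[0,0,0,0,0,0.035,40],[0,0,0,0,0,0,40],[0,0,0,0,0,0,40],[0,0,0,0,0,0,40]],
])

```text
time: 17.05
tool_pos: [0.5213, 0.1012, 0.3206]
ee_rot: [3.141, -0.002, -0.556]
wrist_force: [-3.1, -1.0, 5.6]
width: 0.0455
finger_force: 30.0
```

```bash
cat > polar.py <<'E'
from rect import *
def polar(im):
    g=cv2.cvtColor(im,cv2.COLOR_RGB2GRAY);res=[]
    # card centre: bright card pixels -> circle through hull
    m=cv2.inRange(im,(200,190,150),(255,255,225));m=cv2.morphologyEx(m,3,np.ones((15,15),np.uint8))
    k=max(cv2.findContours(m,0,2)[0],key=cv2.contourArea)[:,0].astype(float)
    for _ in range(6):
        A=np.c_[2*k,np.ones(len(k))];s=np.linalg.lstsq(A,(k**2).sum(1),rcond=None)[0];c=s[:2];r=np.sqrt(s[2]+c@c);d=abs(np.hypot(*(k-c).T)-r);k=k[d<max(3,np.quantile(d,.85))]
    print("card centre",np.round(c,1),"r",round(r,1),"px of 3.75/mm")
    def prof(r1,r2,lo=-.6,hi=.6):
        t=np.arange(lo,hi,.002);R=np.arange(r1,r2,1.)
        X=(c[0]+np.outer(np.cos(t),R)).astype(np.float32);Y=(c[1]+np.outer(np.sin(t),R)).astype(np.float32)
        return t,cv2.remap(g,X,Y,1).mean(1)
    for a,b in((130,155),(165,180),(182,200),(205,222),(228,240)):
        t,v=prof(a,b);dk=v<np.median(v)-35;L,n=cv2.connectedComponents(dk.astype(np.uint8)[:,None])[1][:,0],0
        print((a,b),[(round(t[L==i].min(),3),round(t[L==i].max(),3)) for i in range(1,L.max()+1)])
E
python3 - <<'E'
from polar import *
o,p=wrist();say(o);im=rect(p,"r6.png");polar(im);print(cv2.mean(im)[:3])
E
```

```text
t 17.05 pos [0.5213 0.1012 0.3206] rpy [ 3.141e+00 -1.600e-03 -5.556e-01] F [-3.1 -1.   5.6] w 0.0455 ff 30.0 q [ 0.09  0.08  1.55 -0.    1.51  2.21]
card centre [291.8 280.6] r 250.4 px of 3.75/mm
(130, 155) [(np.float64(0.008), np.float64(0.178))]
(165, 180) [(np.float64(-0.072), np.float64(0.22))]
(182, 200) [(np.float64(-0.582), np.float64(-0.53)), (np.float64(-0.04), np.float64(0.19))]
(205, 222) [(np.float64(-0.592), np.float64(-0.536)), (np.float64(0.002), np.float64(0.114)), (np.float64(0.536), np.float64(0.572))]
(228, 240) [(np.float64(-0.6), np.float64(-0.546)), (np.float64(0.004), np.float64(0.104)), (np.float64(0.14), np.float64(0.172)), (np.float64(0.24), np.float64(0.27)), (np.float64(0.34), np.float64(0.37)), (np.float64(0.438), np.float64(0.47)), (np.float64(0.538), np.float64(0.57))]
(167.56066111111113, 162.18827777777778, 148.0733111111111)
```

View pics/r6.png

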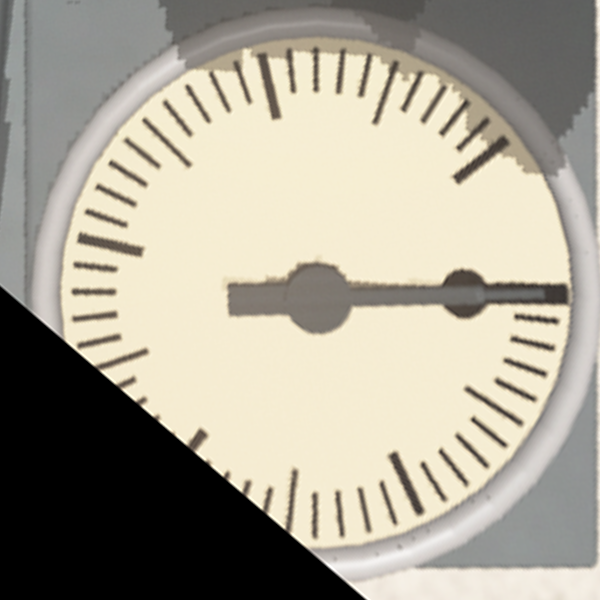

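The pointer lies along the bold zero bar, with both at y≈294 near x 545–565. I'll release, rise and verify.

Call:
step_arm([
  [[0,0,0,0,0,0,52],[0,0,0,0,0,0,62],[0,0,0,0,0,0,70],[0,0,0,0,0,0,70],[0,0,-15,0,0,0,70],[0,0,-35,0,0,0,70],[0,0,-40,0,0,-0.18,70],[0,0,-20,0,0,-0.18,70],[0,0,0,0,0,-0.18,70],[0,0,0,0,0,0,70],[0,0,0,0,0,0,70]],
])

```text
time: 18.48
tool_pos: [0.5212, 0.1016, 0.4296]
ee_rot: [3.141, 0.0, -0.019]
wrist_force: [-0.2, 0.1, 0.6]
width: 0.0701
finger_force: 0.0
```

Run:
```python
from polar import *
o,p=wrist();say(o);save(p,"w7.png");im=rect(p,"r7.png");ang(p)
w=cv2.resize(cv2.imread("pics/w7.png"),(400,250),interpolation=cv2.INTER_AREA)
r=cv2.resize(cv2.imread("pics/r7.png")[150:450,150:600],(600,400))[:, :]
s=eyes.snapshot("scene");save(s,"s7.png");sc=cv2.resize(cv2.imread("pics/s7.png")[110:260,190:400],(350,250))
o2=np.zeros((600,750,3),np.uint8);o2[:250,:400]=w;o2[:250,400:750]=sc;o2[250:600,:525]=cv2.resize(r,(525,350));cv2.imwrite("pics/c7.png",o2)
```

```text
t 18.48 pos [0.5212 0.1016 0.4296] rpy [ 3.1415  0.     -0.0187] F [-0.2  0.1  0.6] w 0.0701 ff 0.0 q [ 0.09  0.04  1.37 -0.    1.73  1.68]
pointer_tip [253.1  78.1] 0.66 u,v mm [-3.1 57.1] cw from up-slope 1.517
zero_mark [247.6  75.9] 0.85 u,v mm [-0.5 62.2] cw from up-slope 1.562
dial_center [316.6  72.1] 0.76 u,v mm [-1.7 -2.4] cw from up-slope -0.936
```

View pics/c7.png

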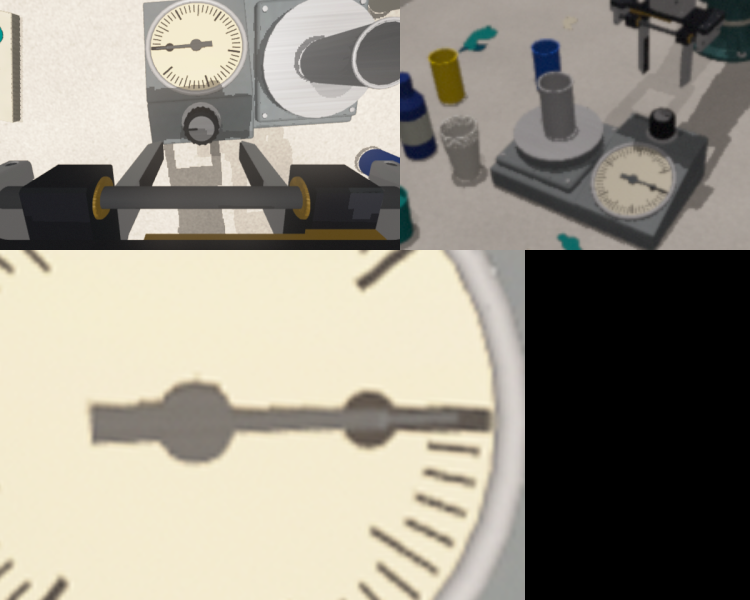

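The pointer's tip at (455,418) lies on the bold bar, whose centre is at y≈419, so it is under 0.5 mm off. The beaker stands upright on the pan, the bystanders near the scale look untouched, and the gripper is clear. I'll hand it in.

```bash
python3 -c "
from h import *
print(robot.close_job())"
```

```text
the job is handed in; nothing more can be done
None
```

The beaker stands upright on the pan, and the dial's zero mark sits under the pointer tip to within about 0.5 mm. The gripper was clear of everything, and I handed the job in at about 18.5 s.

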